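# Take the hanging probe over with the second clamp

## Robot

A 6-joint arm with a two-finger parallel gripper is mounted at the origin on the work surface. World frame = base frame: x ahead of the robot, y to its left, z up, the work surface at z = 0. Lengths are in m, angles in rad, forces in N, time in s.
With the tool pointing down it reaches from about 0.4 to 0.825 m from the base axis. Payload 7 kg.
Tool frame: the origin (TCP) lies midway between the tips of the shut fingers; the grasp point (between the pads) lies 19 mm behind it; z points along the fingers, y is the line along which they close (so a half turn about z gives the same grasp; the last joint's range is limited). The gripper opens to 88 mm and grips with 3 to 60 N. Pads are 19 mm wide; open, the fingers measure 130 mm over their backs; the gripper's body (78 mm by 193 mm) begins 47 mm behind the grasp point.
Start: joints at [-0.935, 0.359, 0.012, 0, -1.224, -0.288], TCP at [0.23, -0.635, 0.193] pointing down, gripper open.
Joint ranges: [-3.07, 3.07], [-1.43, 2.12], [-1.02, 1.25], [-3.03, 1.67], [-3.05, -0], [-3.03, 3.03]. Speed limits (rad/s): [2.39, 2.39, 3.01, 3.14, 3.14, 3.14].

## Interface

Orientations are given as [roll, pitch, yaw] about the fixed x, y, z axes, in that order (R = Rz(yaw) Ry(pitch) Rx(roll)).
In Python, from station import arm gives the robot as it stands.
- The arm moves only by the tool servo_tool, never from a script. Its argument "deltas" is a list of rows, each a list of 7 numbers: the closure, from -1 (fully open) to 1 (shut), then the shift along the tool's x, y, z in mm, then the turn, a rotation vector about the tool's x, y, z in degrees. In form: [[gripper, x, y, z, ax, ay, az], ...]. A call has 1 to 20 rows; each row shifts and turns the commanded pose from where the row before left it, along the tool's axes as they then stand; what a row does not reach is not made up. A row lasts 1/12 s, in which the tool goes at most 41.7 mm and 7.16 degrees, less where a joint would pass 70% of its speed; a pose out of reach is approached as far as the arm can. A call is refused whole if a number of a shift passes 41.7 or a number of a turn 7.16, either way. A call with a gripper value outside its range is refused whole. The fingers move at their own pace and stop on an object; "squeeze" is the grip in N (left out, the last holds). Time passes only in rows, so rows that do not move let the fingers close. It gives the time, the measured TCP pose, the force, the opening and the grip force at its end, in the units of the state.
- arm.get_state(): the state, without advancing time (a new reading comes with each control period).
- arm.grab_frame(name): name is "scene" or "side" or "wrist"; returns a dict with "color" (400x640x3 uint8, red, green, blue), "K" (3x3 intrinsics, pixels), "position" and "orientation" of the camera in the world. Camera axes: x right, y down, z forward; pixel columns grow to the right and rows downward; lengths in m; the calibration is good to about 2 mm. A picture is of the moment at which its call begins. There is no depth.
- arm.job_done(): hands the job in; it is judged then, once.
Trained networks look in a picture, given as the dict that the camera call returned (one of the last four; its "shot" number tells which), for a name from the list of things; names that differ only in an ending like _2 or _b are one class to them, and where a whole thing is asked for, a point or a joint stands for the part that bears it (a point fixed in the world has none). Each returns a list of dicts, best first, with "conf" (0 to 1); they miss things now and then, are a little off and sometimes report something else, mostly with a low value. They report only what shows in the picture. A call takes as long as a camera call.
- arm.recognise(query, picture): "at" ([x, y, z] in m, in the coordinates of the camera as it stood for that picture, good to about 4 mm: the middle of the surface that is visible of it).
The state is a dict: "t": time; "q": joint angles; "qd": joint speeds; "joint_efforts": joint torques, N m; "eef_pos": TCP position; "ee_rot": TCP orientation; "force": force on the tool from outside, world axes, zero at the start; "moment": the same for the moment, N m; "width": finger opening in m; "gripper_force": force on a finger pad.
Only numpy, scipy, OpenCV 4.12 (cv2) and the standard library are available. Lean on these libraries where they do the work, as an engineer would, in place of code of your own. Each camera call takes 0.05 s, during which the arm holds its last target. There are 200 camera calls.

## Task

The glass probe in the organ chamber hangs from the gold-ringed needle holder, which is wanted back. Take the probe over with the plain steel clamp: gently close its free handle until the ratchet has clicked twice (not a third time, the glass would not stand it) and let go of it; only then press the free gold ring down to let that ratchet go and swing it wide open. The probe must not slip, both clamps are to be handled gently, and nothing else on the bench is to be disturbed.

Things in the scene. Friction and masses are not known exactly. Their poses are not given: they have to be found in the camera images.
- steel_clamp: plain steel ring-handled clamp (hemostat), open round the glass probe, level at 128 mm height on its bench stand. Origin: on the bench under the probe. Own -x runs from the probe along the handles; own +y from the held ring to the free ring, the way the free ring opens (towards the robot). Anything over 18 N on it is too much
- steel_handle (a joint): free handle's angle, rad: 0 = resting on the second of 3 ratchet teeth, plus = open (stop 0.34); first tooth about 0.025, third -0.022. Starts at 0.17 to 0.30. A push on the free ring needs under 1 N till the jaws meet the probe (0.055), then rises to about 6, 9, 10 N before clicks 1, 2, 3 (at 0.026, 0.005, -0.018), falling 2 N or more at each. Let go, it springs back onto the last tooth
- steel_free_ring (a point): centre of the free ring, which swings 140 mm from the pivot: 6.4 mm round bar lying level, oval 36 mm along the handle x 31 mm. Free air below and on its outer side. It also yields 5 mm downwards (see gold_free_ring)
- steel_held_ring (a point): centre of the held ring, same size, 42 mm from the free ring when shut; does not move. Behind it (own -x, 32 mm from its centre) stands a 12 mm post with a 22 mm boss head, up to 14 mm above the ring's centre height, on a 13 mm high grey foot
- steel_pivot (a point): centre of the pivot screw, 38 mm from the probe's axis, at 128 mm height
- gold_clamp: needle holder with gold (brass) rings, locked on the glass probe, level at 152 mm height on its bench stand. Origin: on the bench under the probe. Own -x runs from the probe along the handles; own -y from the held ring to the free ring, the way the free ring opens (towards the robot). Anything over 18 N on it is too much
- gold_handle (a joint): free handle's angle, rad: 0 = resting on the second of 3 ratchet teeth, plus = open (stop 0.34); first tooth about 0.025, third -0.022. Starts at 0, locked. With the teeth parted it springs to about 0.055 by itself and is then loose; wide open means 0.18 or more (free ring 25 mm out)
- gold_free_ring (a point): centre of the free ring, which swings 140 mm from the pivot: 6.4 mm round bar lying level, oval 36 mm along the handle x 31 mm. Free air below and on its outer side. Its springy shank lets it be pressed down: 2 N, then 1.5 N/mm; the teeth part at 6 to 8 N (2 to 4 mm), hard stop at 5 mm (10 N). Parted, it swings under 1 N and follows a fingertip dragged on it
- gold_held_ring (a point): centre of the held ring, same size, 42 mm from the free ring when shut; does not move. Behind it (own -x, 32 mm from its centre) stands a 12 mm post with a 22 mm boss head, up to 14 mm above the ring's centre height, on a 13 mm high grey foot
- gold_pivot (a point): centre of the pivot screw, 26 mm from the probe's axis, at 152 mm height
- probe (a joint): height of the probe against its start, m; it slides freely down through the guide bush of the lid (24 mm to the chamber floor) if no clamp holds it
- probe_head (a point): top of the probe: a glass rod 8 mm thick hanging upright through the lid, with a blue head 15 mm thick from 195 to 219 mm and a thin steel end to 229 mm above the bench
- chamber: round glass organ chamber, 106 mm across its clear lid, 98 mm high, guide bush to 107 mm; fixed. Origin on the bench on its axis, which is the probe's axis
- beaker: empty glass beaker, 68 mm across, 85 mm tall; stays where it is
- reagent: amber reagent bottle with blue cap, 72 mm across, 150 mm tall; stays where it is
- dish: white ceramic dish 60 mm across, 14 mm high, standing in front of the chamber between the two clamps; stays where it is
- forceps: thumb forceps, 130 mm long, lying flat; stays where it is
- timer: white bench timer, 62 x 62 x 18 mm; stays where it is
- syringe: plastic syringe lying down, about 140 mm long; stays where it is
- jar: small steel jar, 48 mm across, 45 mm tall; stays where it is

How it is judged:
On the way, in this order (a step that is already met when the one before it is completed fails the run):
1. the steel clamp is locked on its second tooth and the robot has let go of it (value of joint steel_handle between -0.01 and 0.01 rad and contact force between each of the fingers, the arm and steel_clamp below 0.3 N), for 0.3 s.
2. the gold needle holder's ratchet is released and its free handle is swung wide open, the steel clamp still locked (value of joint steel_handle between -0.01 and 0.01 rad and value of joint gold_handle above 0.18 rad), for 0.2 s.
At the end, for the whole second after the job is handed in: The steel clamp rests locked on its second ratchet tooth (handle angle within 0.010 rad of 0), the gold needle holder is open by 0.18 rad or more and at rest, and the probe hangs within 3 mm of its starting height (all of step 2 and velocity of joint gold_handle between -0.05 and 0.05 rad/s and value of joint probe between -0.003 and 0.003 m); the robot touches nothing.
It fails at once if the steel clamp is closed to a third click (handle angle below -0.019 rad): the glass would crack (value of joint steel_handle below -0.019 rad).
It fails at once if the probe slips down or is pushed up by more than 3 mm (value of joint probe below -0.003 m or value of joint probe above 0.003 m).
It fails at once if a clamp or the chamber is loaded with more than 18 N (contact force between any of the fingers, the arm and steel_clamp above 18 N or contact force between any of the fingers, the arm and gold_clamp above 18 N or contact force between any of the fingers, the arm and chamber above 18 N).
It fails at once if another thing on the bench is moved by more than 15 mm (distance of any of beaker, reagent, dish, forceps, timer, syringe, jar from where it was at the start of the episode above 0.015 m).
It also fails if it takes over 67 s, if anything falls off the work surface, if the arm or the gripper's body presses on something with over 40 N, if the wrist force passes 120 N, or if a joint passes its speed limit or range.

## Working session

There is one attempt and no reset: what is moved stays moved. The work goes in short steps, Python scripts to look and compute and a tool call to move; the robot and the scene stay as the last step left them, time stands still between calls to the robot, and variables do not carry over. Pictures are saved under pics/ and viewed, at most 10 in all, crops included, and the job is handed in when it is done.

Besides the shell and the picture viewer there is one more tool, called after "Emit:" as name([rows], argument=value, ...), one row to a line, values as JSON. servo_tool: Moves the arm, as the interface text tells. Its arguments: {"type":"object","properties":{"deltas":{"type":"array","items":{"type":"array","items":{"type":"number"}}},"squeeze":{"type":"number"}},"required":["deltas"]}

```bash
mkdir -p pics; cat > h.py <<'E'
import numpy as np, cv2
from station import arm
from scipy.spatial.transform import Rotation as R
def Rc(f):
    o=np.array(f["orientation"],float)
    if o.shape==(3,3): return o
    return R.from_quat(o).as_matrix() if o.size==4 else R.from_euler('xyz',o).as_matrix()
def save(f,n): cv2.imwrite(f"pics/{n}.png",f["color"][:,:,::-1])
def world(f,p): return Rc(f)@np.array(p)+np.array(f["position"])
def proj(f,P):
    c=Rc(f).T@(np.array(P)-np.array(f["position"])); u=np.array(f["K"])@c; return u[:2]/u[2]
def ray(f,uv,z):
    d=Rc(f)@np.linalg.inv(np.array(f["K"]))@np.array([uv[0],uv[1],1.]); p=np.array(f["position"]); return p+d*(z-p[2])/d[2]
E
python3 - <<'E'
from h import *
np.set_printoptions(precision=4,suppress=True)
print(arm.get_state())
for n in ["scene","side"]:
    f=arm.grab_frame(n); save(f,n+"0"); print(n,f["position"],f["orientation"],f["K"])
    for q in ["steel_free_ring","steel_held_ring","steel_pivot","gold_free_ring","gold_held_ring","gold_pivot","probe_head","chamber","dish","beaker","reagent","jar","timer"]:
        r=arm.recognise(q,f)
        for d in r[:2]:
            w=world(f,d["at"]); print(q,round(d["conf"],2),w,proj(f,w).round())
E
```

```text
{'t': 0.0, 'q': array([-0.9349,  0.3594,  0.0111, -0.0003, -1.2241, -0.2881]), 'qd': array([ 0.0006, -0.    ,  0.001 , -0.    , -0.0005, -0.0001]), 'joint_efforts': array([  0.0007, -58.2719,  29.3069,   6.9974,   0.007 ,  -0.0002]), 'eef_pos': array([ 0.2298, -0.6341,  0.1921]), 'ee_rot': array([ 3.14  , -0.0001, -2.7939]), 'force': array([-0.6167, -0.4539,  0.5975]), 'moment': array([-0.0029, -0.0111, -0.0353]), 'gripper_force': 0.0, 'width': 0.08806121936586156}
scene [0.9794 0.6716 1.0514] [-2.4099 -0.0097  2.6345] [[397.1197   0.     319.5124]
 [  0.     397.1197 197.2777]
 [  0.       0.       1.    ]]
steel_free_ring 0.58 [ 0.5277 -0.0346  0.1266] [333. 196.]
steel_held_ring 0.82 [ 0.5423 -0.125   0.0138] [315. 202.]
steel_pivot 0.69 [ 0.5477 -0.1235  0.0122] [314. 203.]
gold_free_ring 0.7 [0.5589 0.154  0.1579] [358. 236.]
gold_held_ring 0.91 [0.5736 0.2205 0.0187] [362. 283.]
gold_pivot 0.68 [0.5697 0.231  0.0106] [365. 286.]
gold_pivot 0.27 [ 0.4177 -0.4098  0.0021] [308. 146.]
probe_head 0.57 [0.6358 0.0489 0.2054] [316. 210.]
probe_head 0.5 [0.5596 0.3651 0.0255] [396. 32
[... 592 characters left out ...]
8.]
steel_pivot 0.77 [ 0.5391 -0.1184  0.0131] [341. 208.]
gold_free_ring 0.47 [0.5532 0.1593 0.1591] [299. 246.]
gold_held_ring 0.74 [0.5641 0.2312 0.0131] [285. 298.]
gold_pivot 0.66 [0.5673 0.2278 0.0073] [285. 297.]
probe_head 0.57 [0.6344 0.0506 0.2073] [288. 193.]
probe_head 0.47 [0.4936 0.4114 0.0168] [278. 377.]
chamber 0.68 [0.6302 0.0676 0.0956] [288. 225.]
dish 0.65 [0.5185 0.0398 0.0126] [328. 248.]
dish 0.46 [0.572  0.3659 0.024 ] [257. 343.]
reagent 0.71 [ 0.6946 -0.2846  0.0847] [316. 147.]
reagent 0.32 [ 0.5304 -0.0356  0.1295] [336. 202.]
jar 0.75 [0.5725 0.3694 0.0198] [256. 345.]
timer 0.92 [0.4887 0.4107 0.0168] [280. 378.]
timer 0.62 [ 0.5425 -0.1195  0.0127] [340. 207.]
```

```bash
python3 - <<'E'
import cv2
for n,(x0,x1,y0,y1) in {"scene":(230,430,130,330),"side":(220,400,130,330)}.items():
    a=cv2.imread(f"pics/{n}0.png")[y0:y1,x0:x1]; cv2.imwrite(f"pics/{n}0c.png",cv2.resize(a,None,fx=3,fy=3,interpolation=cv2.INTER_CUBIC))
E
```

```text
(no output)
```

View pics/scene0c.png

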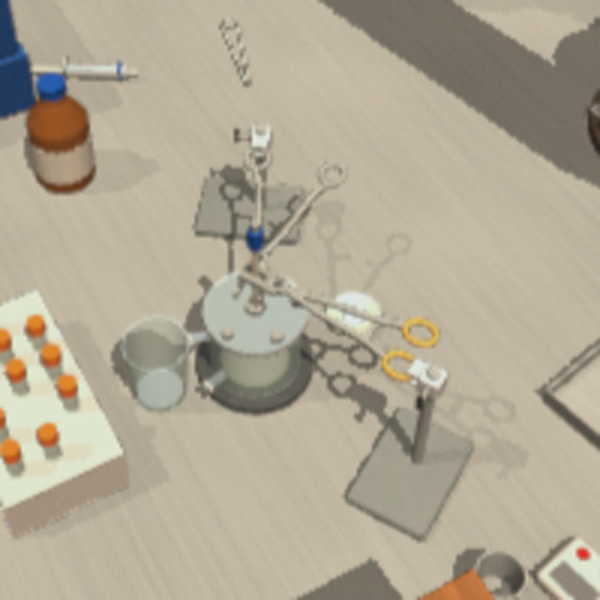

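View pics/side0c.png

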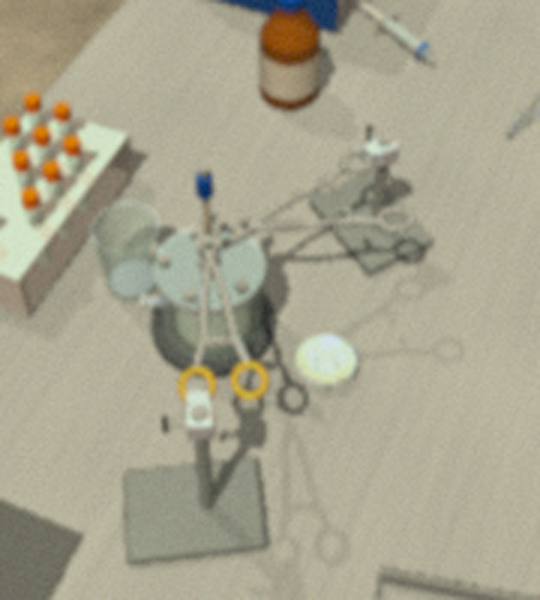

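```bash
python3 - <<'E'
from h import *
np.set_printoptions(precision=4,suppress=True)
P={"sf":((332,174),(398,218),.128),"sh":((258,158),(350,163),.128),"gf":((421,332),(249,379),.152),"gh":((400,365),(197,382),.152),"sp":((262,262),(247,232),.128),"boss_s":((261,133),(380,148),.14),"boss_g":((428,372),(199,410),.165),"head":((256,230),(204,175),.215)}
fs=arm.grab_frame("scene"); fd=arm.grab_frame("side")
for k,(a,b,z) in P.items():
    print(k,ray(fs,(230+(a[0]+.5)/3-.5,130+(a[1]+.5)/3-.5),z),ray(fd,(220+(b[0]+.5)/3-.5,130+(b[1]+.5)/3-.5),z))
E
```

```text
sf [ 0.4904 -0.0531  0.128 ] [ 0.488  -0.0547  0.128 ]
sh [ 0.5483 -0.1116  0.128 ] [ 0.5551 -0.1042  0.128 ]
gf [0.5344 0.1774 0.152 ] [0.5361 0.1771 0.152 ]
gh [0.5717 0.1988 0.152 ] [0.5731 0.1961 0.152 ]
sp [0.614  0.0169 0.128 ] [0.6109 0.0178 0.128 ]
boss_s [ 0.5329 -0.133   0.14  ] [ 0.5318 -0.1241  0.14  ]
boss_g [0.5598 0.2238 0.165 ] [0.5561 0.2255 0.165 ]
head [0.635  0.0425 0.215 ] [0.6393 0.0412 0.215 ]
```

Emit:
servo_tool([
  [1,-11,14,0,0,0,0],
  [1,-24,29,0,0,0,0],
  [1,-24,29,0,0,0,0],
  [1,-24,29,0,0,0,0],
  [1,-24,29,0,0,0,0],
  [1,-24,29,0,0,0,0],
  [1,-24,29,0,0,0,0],
  [1,-24,29,0,0,0,0],
  [1,-24,29,0,0,0,0],
  [1,-24,29,0,0,0,0],
  [1,-24,29,0,0,0,0],
  [1,-24,29,0,0,0,0],
  [1,-24,29,0,0,0,0],
  [1,-24,29,0,0,0,0],
  [1,-24,29,0,0,0,0],
  [1,-24,29,0,0,0,0],
  [1,-24,29,0,0,0,0],
  [1,-24,29,0,0,0,0],
  [1,-11,14,0,0,0,0],
], squeeze=10)

```text
t: 3.08
eef_pos: [0.458, 0.0051, 0.1935]
ee_rot: [3.142, 0.002, -2.792]
force: [1.0, 1.0, -0.4]
width: 0.0003
gripper_force: 0.0
```

Emit:
servo_tool([
  [1,0,0,0,0,0,6.5],
  [1,0,0,0,0,0,6.5],
  [1,0,0,0,0,0,6.5],
  [1,0,0,0,0,0,6.5],
  [1,0,0,0,0,0,6.5],
  [1,0,0,0,0,0,6.5],
  [1,0,0,0,0,0,6.5],
  [1,0,0,0,0,0,6.5],
  [1,0,0,0,0,0,6.5],
  [1,0,0,0,0,0,6.5],
  [1,0,0,0,0,0,0],
  [1,0,0,0,0,0,0],
])

```text
t: 4.08
eef_pos: [0.4567, 0.0018, 0.1932]
ee_rot: [3.141, 0.0, 2.358]
force: [-0.4, 0.4, 0.0]
width: 0.0007
gripper_force: 0.0
```

```bash
python3 - <<'E'
from h import *
np.set_printoptions(precision=4,suppress=True)
s=arm.get_state(); print(s["t"],s["eef_pos"],s["ee_rot"],s["force"],s["width"])
f=arm.grab_frame("wrist"); g=arm.grab_frame("side"); print(f["position"],f["orientation"],f["K"])
b=cv2.resize(g["color"][110:310,220:400],None,fx=2,fy=2)
c=np.zeros((800,640,3),np.uint8);c[:400]=f["color"];c[400:,:360]=b
cv2.imwrite("pics/w1.png",cv2.resize(c[:,:,::-1],(480,600),interpolation=cv2.INTER_AREA))
for q in ["steel_free_ring","steel_held_ring","steel_pivot","probe_head"]:
    for d in arm.recognise(q,f)[:2]:
        w=world(f,d["at"]); print(q,round(d["conf"],2),w,proj(f,w).round())
E
```

```text
4.0833 [0.4567 0.0018 0.1932] [3.1413 0.0001 2.3585] [-0.4097  0.4408  0.0108] 0.0007243952347440651
[0.3997 0.0566 0.3854] [2.8414 0.0007 0.7871] [[305.0363   0.     315.7157]
 [  0.     305.0363 199.4403]
 [  0.       0.       1.    ]]
steel_free_ring 0.39 [0.5539 0.2058 0.128 ] [581. 110.]
steel_pivot 0.89 [0.6289 0.0142 0.1341] [451. 312.]
steel_pivot 0.3 [0.6335 0.0449 0.18  ] [509. 329.]
probe_head 0.83 [0.6305 0.0475 0.177 ] [507. 323.]
```

View pics/w1.png

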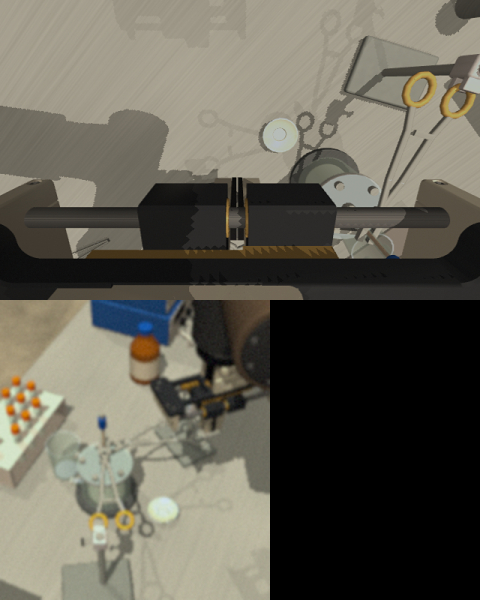

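```bash
python3 - <<'E'
from h import *
f=arm.grab_frame("wrist"); 
for P in [[.4567,.0018,.1932]]: print(proj(f,P), proj(f,np.array(P)+[0,0,.019]),proj(f,np.array(P)+[.0067,.0067,0]))
cv2.imwrite("pics/w2.png",cv2.resize(f["color"][220:360,180:460,::-1],None,fx=2.5,fy=2.5,interpolation=cv2.INTER_CUBIC))
E
```

```text
[318.03426877 227.08911631] [318.22663534 238.82755724] [332.00734548 227.08710217]
```

View pics/w2.png

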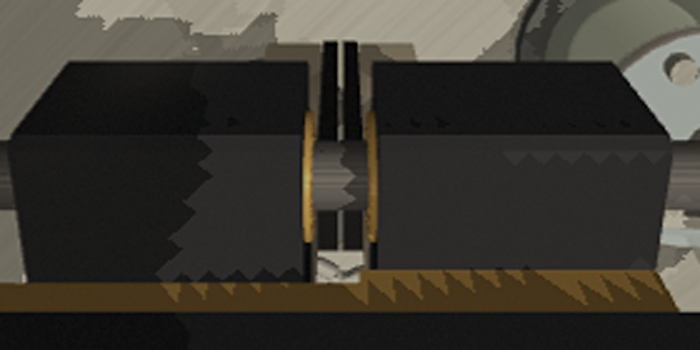

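Emit:
servo_tool([
  [1,0,-9,0,0,0,0],
  [1,0,-9,15,0,0,0],
  [1,0,0,25,0,0,0],
  [1,0,0,25,0,0,0],
  [1,0,0,15,0,0,0],
  [1,-8,0,0,0,0,0],
  [1,-10,0,0,0,0,0],
  [1,-7,0,0,0,0,0],
  [1,-3,0,0,0,0,0],
  [1,-2,0,0,0,0,0],
  [1,0,0,0,0,0,0],
  [1,0,0,0,0,0,0],
  [1,0,0,0,0,0,0],
])

```text
t: 5.52
eef_pos: [0.4651, -0.0321, 0.1133]
ee_rot: [3.141, 0.0, 2.355]
force: [0.3, -0.1, 0.3]
width: 0.0004
gripper_force: 0.0
```

```bash
python3 - <<'E'
from h import *
np.set_printoptions(precision=4,suppress=True)
s=arm.get_state(); print(s["t"],s["eef_pos"],s["ee_rot"],s["force"])
a=arm.grab_frame("scene"); b=arm.grab_frame("side")
for f in (a,b):
    print(proj(f,s["eef_pos"]))
    for q in ["steel_free_ring"]:
        for d in arm.recognise(q,f)[:2]:
            w=world(f,d["at"]); print(q,round(d["conf"],2),w,proj(f,w).round())
A=cv2.resize(a["color"][130:260,270:400],(520,520),interpolation=cv2.INTER_CUBIC)[:,:400];B=cv2.resize(b["color"][140:270,290:390],(400,520),interpolation=cv2.INTER_CUBIC)
cv2.imwrite("pics/s3.png",np.hstack([A,B])[:,:,::-1])
E
```

```text
5.5167 [ 0.4651 -0.0321  0.1133] [3.1412 0.0001 2.3549] [ 0.3224 -0.0676  0.3052]
[350.2216 192.249 ]
steel_free_ring 0.49 [ 0.5393 -0.0237  0.1299] [332. 199.]
[356.9653 213.8222]
steel_free_ring 0.59 [ 0.5515 -0.021   0.1303] [327. 203.]
```

View pics/s3.png

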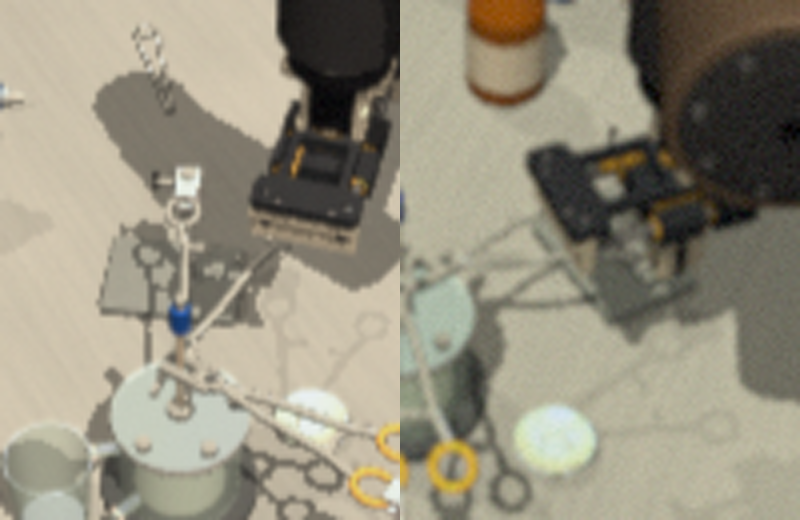

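Emit:
servo_tool([
  [1,-3,0,0,0,0,0],
  [1,-3,0,0,0,0,0],
  [1,-3,0,0,0,0,0],
  [1,-3,0,0,0,0,0],
  [1,-3,0,0,0,0,0],
  [1,-3,0,0,0,0,0],
  [1,-3,0,0,0,0,0],
  [1,-3,0,0,0,0,0],
  [1,-3,0,0,0,0,0],
  [1,-3,0,0,0,0,0],
  [1,-2,0,0,0,0,0],
  [1,-1,0,0,0,0,0],
  [1,0,0,0,0,0,0],
  [1,0,0,0,0,0,0],
])

```text
t: 6.88
eef_pos: [0.4884, -0.0556, 0.113]
ee_rot: [-3.142, -0.0, 2.355]
force: [-0.0, -0.1, -0.2]
width: 0.0002
gripper_force: 0.0
```

```bash
python3 - <<'E'
from h import *
np.set_printoptions(precision=4,suppress=True)
s=arm.get_state(); print(s["t"],s["eef_pos"],s["ee_rot"],s["force"])
a=arm.grab_frame("scene"); b=arm.grab_frame("side")
A=cv2.resize(a["color"][150:250,290:390],(500,500),interpolation=cv2.INTER_CUBIC)[:,:400];B=cv2.resize(b["color"][160:260,290:370],(400,500),interpolation=cv2.INTER_CUBIC)
cv2.imwrite("pics/s4.png",np.hstack([A,B])[:,:,::-1])
E
```

```text
6.8833 [ 0.4884 -0.0556  0.113 ] [-3.1415 -0.0001  2.3548] [-0.0404 -0.0513 -0.2002]
```

View pics/s4.png

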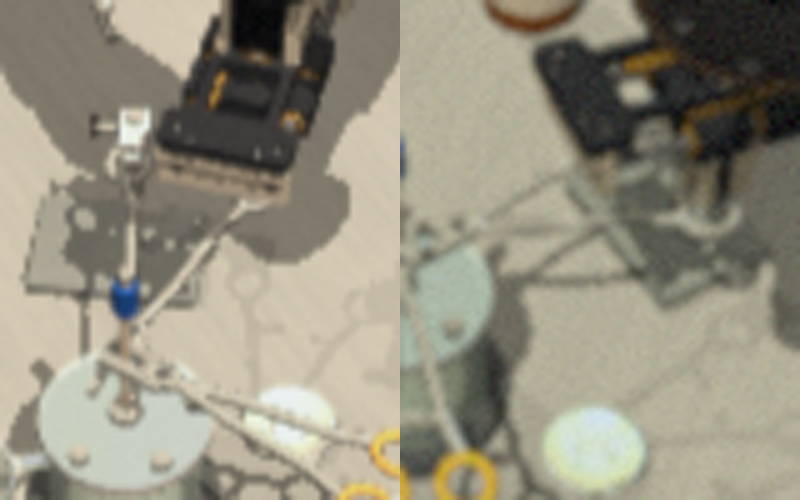

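```bash
cat >> h.py <<'E'
def ringpts(phi,probe=(.6365,.044),yaw=np.radians(54.1),z=.128,side=1,piv=.038,n=24):
    a=.1506+phi; t=np.linspace(0,2*np.pi,n,endpoint=False)
    u=np.array([-np.cos(a),side*np.sin(a)]); v=np.array([-u[1],u[0]])
    P=np.array([-piv,0])+.14*u+np.outer(np.cos(t)*.0148,u)+np.outer(np.sin(t)*.0123,v)
    c,s=np.cos(yaw),np.sin(yaw); W=P@np.array([[c,s],[-s,c]])+np.array(probe)
    return np.c_[W,np.full(n,z)]
def crop(f,x0,x1,y0,y1,k,sets):
    I=cv2.resize(f["color"][y0:y1,x0:x1,::-1],None,fx=k,fy=k,interpolation=cv2.INTER_CUBIC)
    for P,col in sets:
        for p in P:
            u=(proj(f,p)-[x0,y0]+.5)*k; cv2.circle(I,tuple(int(q) for q in u),1,col,-1)
    return I
E
python3 - <<'E'
from h import *
np.set_printoptions(precision=4,suppress=True)
T=arm.get_state()["eef_pos"]; tx=np.array([-.707,.707,0]);ty=np.array([.707,.707,0])
tip=[T+i*.0095*tx+j*.0205*ty for i in(-1,1) for j in(-1,0,1)]
I=[]
for n,b in (("scene",(310,370,160,220)),("side",(320,380,165,225))):
    f=arm.grab_frame(n); print(n,proj(f,T))
    I+=[crop(f,*b,6,[]),crop(f,*b,6,[(ringpts(.3),(0,0,255)),(ringpts(.16),(0,255,0)),(tip,(255,0,0))])]
cv2.imwrite("pics/s5.png",cv2.resize(np.vstack([np.hstack(I[:2]),np.hstack(I[2:])]),(600,600)))
E
```

```text
scene [340.273  190.1536]
side [351.8456 205.5744]
```

View pics/s5.png

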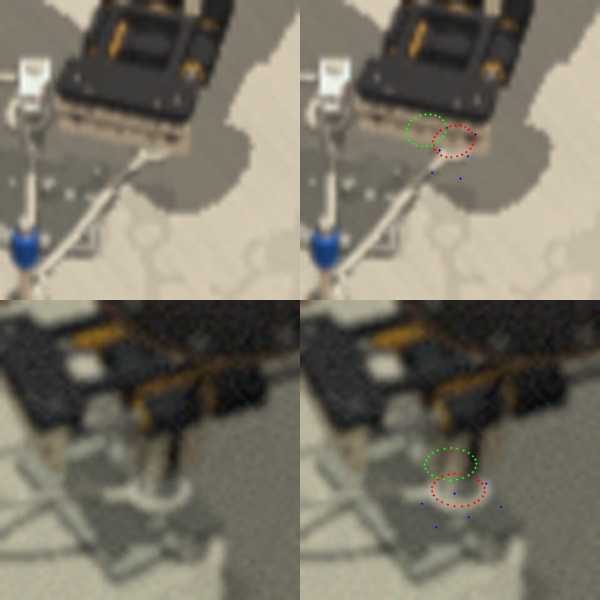

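Emit:
servo_tool([
  [1,-2,0,0,0,0,0],
  [1,-2,0,0,0,0,0],
  [1,-2,0,0,0,0,0],
  [1,-2,0,0,0,0,0],
  [1,-2,0,0,0,0,0],
  [1,0,0,0,0,0,0],
  [1,0,0,0,0,0,0],
])

```text
t: 7.67
eef_pos: [0.4955, -0.0628, 0.113]
ee_rot: [-3.141, -0.0, 2.355]
force: [0.6, 0.4, -0.5]
width: 0.0008
gripper_force: 0.0
```

```bash
python3 - <<'E'
from h import *
np.set_printoptions(precision=4,suppress=True)
s=arm.get_state(); T=s["eef_pos"]; print(T,s["force"])
I=[]
for n,b in (("scene",(310,370,165,215)),("side",(320,380,170,220))):
    fs=[arm.grab_frame(n) for _ in range(4)]; f=fs[0]; f["color"]=np.mean([g["color"] for g in fs],0).astype(np.uint8)
    I+=[crop(f,*b,6,[]),crop(f,*b,6,[(ringpts(.3),(0,0,255)),(ringpts(.1),(0,255,0)),([T,T+[0,0,.02]],(255,0,0))])]
cv2.imwrite("pics/s6.png",np.vstack([np.hstack(I[:2]),np.hstack(I[2:])]))
E
```

```text
[ 0.4955 -0.0628  0.113 ] [ 0.5978  0.3971 -0.469 ]
```

View pics/s6.png

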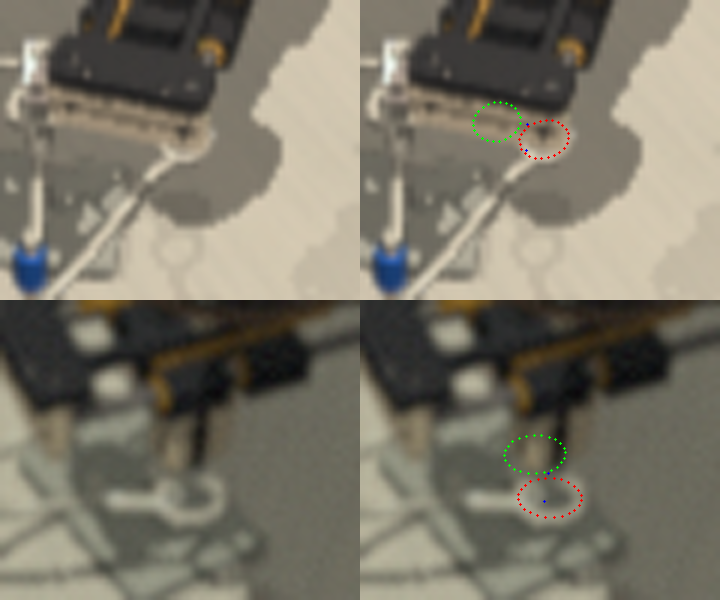

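Emit:
servo_tool([
  [1,0,0,-15,0,0,0],
  [1,12,0,-5,0,0,0],
  [1,20,0,0,0,0,0],
  [1,10,0,0,0,0,0],
  [1,4,0,0,0,0,0],
  [1,0,0,15,0,0,0],
  [1,0,0,15,0,0,0],
  [1,0,0,8,0,0,0],
  [1,0,0,0,0,0,0],
  [1,0,0,0,0,0,0],
])

```text
t: 8.9
eef_pos: [0.4629, -0.0302, 0.0949]
ee_rot: [-3.14, -0.0, 2.355]
force: [-0.5, -0.7, -0.2]
width: 0.0004
gripper_force: 0.0
```

Emit:
servo_tool([
  [1,-3,0,0,0,0,0],
  [1,-3,0,0,0,0,0],
  [1,-3,0,0,0,0,0],
  [1,-3,0,0,0,0,0],
  [1,-3,0,0,0,0,0],
  [1,-3,0,0,0,0,0],
  [1,-3,0,0,0,0,0],
  [1,-3,0,0,0,0,0],
  [1,-1,0,0,0,0,0],
  [1,0,0,0,0,0,0],
  [1,0,0,0,0,0,0],
])

```text
t: 9.82
eef_pos: [0.4808, -0.0478, 0.0951]
ee_rot: [3.141, 0.0, 2.355]
force: [-0.1, -0.1, 0.2]
width: 0.0001
gripper_force: 0.0
```

```bash
python3 - <<'E'
from h import *
np.set_printoptions(precision=4,suppress=True)
s=arm.get_state(); T=s["eef_pos"]; print(s["t"],T,s["force"])
I=[]
for n,b in (("scene",(310,370,165,215)),("side",(320,380,170,220))):
    fs=[arm.grab_frame(n) for _ in range(3)]; f=fs[0]; f["color"]=np.mean([g["color"] for g in fs],0).astype(np.uint8)
    I+=[crop(f,*b,6,[]),crop(f,*b,6,[(ringpts(.3),(0,0,255)),(ringpts(.2),(0,255,0)),([T,T+[0,0,.02]],(255,0,0))])]
cv2.imwrite("pics/s7.png",np.vstack([np.hstack(I[:2]),np.hstack(I[2:])]))
E
```

```text
9.8167 [ 0.4808 -0.0478  0.0951] [-0.1076 -0.0571  0.2272]
```

View pics/s7.png

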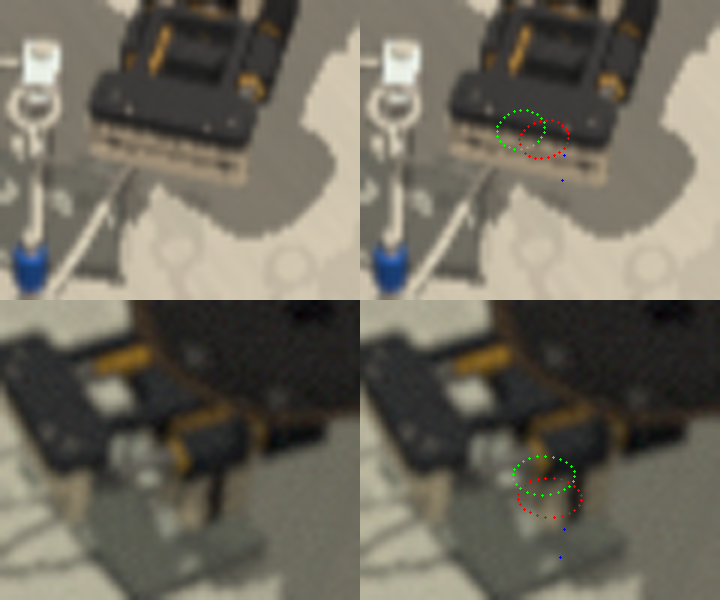

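Emit:
servo_tool([
  [1,-2,0,0,0,0,0],
  [1,-2,0,0,0,0,0],
  [1,-2,0,0,0,0,0],
  [1,-2,0,0,0,0,0],
  [1,-2,0,0,0,0,0],
  [1,-1,0,0,0,0,0],
  [1,0,0,0,0,0,0],
  [1,0,0,0,0,0,0],
])

```text
t: 10.78
eef_pos: [0.4886, -0.0556, 0.095]
ee_rot: [3.142, 0.0, 2.355]
force: [-0.8, 0.4, -0.9]
width: 0.0004
gripper_force: 0.0
```

Emit:
servo_tool([
  [1,-1,0,0,0,0,0],
  [1,-1,0,0,0,0,0],
  [1,0,0,0,0,0,0],
  [1,0,0,0,0,0,0],
])

```text
t: 11.12
eef_pos: [0.4899, -0.057, 0.0951]
ee_rot: [-3.142, 0.0, 2.355]
force: [-0.6, -0.7, -1.0]
width: 0.0006
gripper_force: 0.1
```

Emit:
servo_tool([
  [1,-1,0,0,0,0,0],
  [1,-1,0,0,0,0,0],
  [1,0,0,0,0,0,0],
  [1,0,0,0,0,0,0],
])

```text
t: 11.45
eef_pos: [0.4914, -0.0584, 0.0951]
ee_rot: [3.142, 0.0, 2.355]
force: [-0.2, -0.5, 0.8]
width: 0.0006
gripper_force: 0.1
```

Emit:
servo_tool([
  [1,-0.5,0,0,0,0,0],
  [1,-0.5,0,0,0,0,0],
  [1,0,0,0,0,0,0],
  [1,0,0,0,0,0,0],
])

```text
t: 11.78
eef_pos: [0.492, -0.0591, 0.0951]
ee_rot: [3.142, -0.0, 2.355]
force: [-0.1, 0.7, 0.0]
width: 0.0002
gripper_force: 0.1
```

Emit:
servo_tool([
  [1,-0.5,0,0,0,0,0],
  [1,-0.5,0,0,0,0,0],
  [1,0,0,0,0,0,0],
  [1,0,0,0,0,0,0],
])

```text
t: 12.12
eef_pos: [0.4927, -0.0598, 0.095]
ee_rot: [3.142, 0.0, 2.355]
force: [-0.1, 0.3, -0.2]
width: 0.0005
gripper_force: 0.1
```

Emit:
servo_tool([
  [1,-0.5,0,0,0,0,0],
  [1,-0.5,0,0,0,0,0],
  [1,0,0,0,0,0,0],
  [1,0,0,0,0,0,0],
])

```text
t: 12.45
eef_pos: [0.4934, -0.0605, 0.0951]
ee_rot: [3.142, 0.0, 2.355]
force: [0.2, -0.3, -0.7]
width: 0.0004
gripper_force: 0.1
```

Emit:
servo_tool([
  [1,-0.5,0,0,0,0,0],
  [1,-0.5,0,0,0,0,0],
  [1,0,0,0,0,0,0],
  [1,0,0,0,0,0,0],
])

```text
t: 12.78
eef_pos: [0.494, -0.0612, 0.095]
ee_rot: [-3.141, -0.0, 2.355]
force: [0.6, -0.1, -0.5]
width: 0.0005
gripper_force: 0.2
```

Emit:
servo_tool([
  [1,-0.5,0,0,0,0,0],
  [1,-0.5,0,0,0,0,0],
  [1,0,0,0,0,0,0],
  [1,0,0,0,0,0,0],
])

```text
t: 13.12
eef_pos: [0.4948, -0.0619, 0.095]
ee_rot: [-3.141, -0.0, 2.355]
force: [-1.3, 0.1, -0.2]
width: 0.0002
gripper_force: 0.3
```

Emit:
servo_tool([
  [1,-0.5,0,0,0,0,0],
  [1,-0.5,0,0,0,0,0],
  [1,0,0,0,0,0,0],
  [1,0,0,0,0,0,0],
])

```text
t: 13.45
eef_pos: [0.4954, -0.0626, 0.095]
ee_rot: [-3.141, -0.0, 2.355]
force: [-1.4, 0.9, -0.7]
width: 0.0007
gripper_force: 0.7
```

Emit:
servo_tool([
  [1,-0.5,0,0,0,0,0],
  [1,-0.5,0,0,0,0,0],
  [1,0,0,0,0,0,0],
  [1,0,0,0,0,0,0],
])

```text
t: 13.78
eef_pos: [0.4959, -0.0633, 0.0949]
ee_rot: [-3.141, -0.001, 2.355]
force: [-3.6, 1.9, -0.5]
width: 0.0002
gripper_force: 1.6
```

Emit:
servo_tool([
  [1,-0.5,0,0,0,0,0],
  [1,0,0,0,0,0,0],
  [1,0,0,0,0,0,0],
])

```text
t: 14.03
eef_pos: [0.4962, -0.0636, 0.0948]
ee_rot: [-3.141, -0.001, 2.355]
force: [-4.5, 2.7, -0.6]
width: 0.0004
gripper_force: 2.1
```

Emit:
servo_tool([
  [1,-0.5,0,0,0,0,0],
  [1,0,0,0,0,0,0],
  [1,0,0,0,0,0,0],
])

```text
t: 14.28
eef_pos: [0.4964, -0.064, 0.0948]
ee_rot: [-3.141, -0.001, 2.355]
force: [-4.0, 2.3, -1.3]
width: 0.0004
gripper_force: 2.4
```

Emit:
servo_tool([
  [1,-0.5,0,0,0,0,0],
  [1,0,0,0,0,0,0],
  [1,0,0,0,0,0,0],
])

```text
t: 14.53
eef_pos: [0.4967, -0.0643, 0.0947]
ee_rot: [-3.141, -0.001, 2.355]
force: [-4.4, 2.3, -1.1]
width: 0.0006
gripper_force: 2.4
```

Emit:
servo_tool([
  [1,-0.5,0,0,0,0,0],
  [1,0,0,0,0,0,0],
  [1,0,0,0,0,0,0],
])

```text
t: 14.78
eef_pos: [0.4978, -0.0648, 0.0951]
ee_rot: [3.142, 0.0, 2.355]
force: [-2.6, 0.4, -0.2]
width: 0.0003
gripper_force: 1.1
```

Emit:
servo_tool([
  [1,-0.5,0,0,0,0,0],
  [1,0,0,0,0,0,0],
  [1,0,0,0,0,0,0],
])

```text
t: 15.03
eef_pos: [0.4981, -0.0651, 0.0951]
ee_rot: [3.142, 0.0, 2.355]
force: [-2.5, 0.9, -0.3]
width: 0.0
gripper_force: 1.6
```

Emit:
servo_tool([
  [1,-0.5,0,0,0,0,0],
  [1,0,0,0,0,0,0],
  [1,0,0,0,0,0,0],
])

```text
t: 15.28
eef_pos: [0.4982, -0.0654, 0.095]
ee_rot: [-3.141, -0.0, 2.355]
force: [-3.9, 2.0, -1.0]
width: 0.0004
gripper_force: 2.0
```

Emit:
servo_tool([
  [1,-0.5,0,0,0,0,0],
  [1,0,0,0,0,0,0],
  [1,0,0,0,0,0,0],
])

```text
t: 15.53
eef_pos: [0.4985, -0.0657, 0.0949]
ee_rot: [-3.141, -0.0, 2.355]
force: [-4.4, 2.6, -1.2]
width: 0.0003
gripper_force: 2.4
```

Emit:
servo_tool([
  [1,-0.5,0,0,0,0,0],
  [1,0,0,0,0,0,0],
  [1,0,0,0,0,0,0],
])

```text
t: 15.78
eef_pos: [0.4987, -0.066, 0.0948]
ee_rot: [-3.141, -0.001, 2.355]
force: [-5.0, 3.7, 0.1]
width: 0.0008
gripper_force: 2.8
```

Emit:
servo_tool([
  [1,-0.5,0,0,0,0,0],
  [1,0,0,0,0,0,0],
  [1,0,0,0,0,0,0],
])

```text
t: 16.03
eef_pos: [0.4989, -0.0663, 0.0948]
ee_rot: [-3.141, -0.001, 2.355]
force: [-5.3, 3.9, -0.6]
width: 0.0005
gripper_force: 3.1
```

Emit:
servo_tool([
  [1,-0.5,0,0,0,0,0],
  [1,0,0,0,0,0,0],
  [1,0,0,0,0,0,0],
])

```text
t: 16.28
eef_pos: [0.4992, -0.0666, 0.0947]
ee_rot: [-3.141, -0.001, 2.355]
force: [-5.4, 4.1, -1.7]
width: 0.0001
gripper_force: 3.1
```

Emit:
servo_tool([
  [1,-0.5,0,0,0,0,0],
  [1,0,0,0,0,0,0],
  [1,0,0,0,0,0,0],
])

```text
t: 16.53
eef_pos: [0.4994, -0.0669, 0.0947]
ee_rot: [-3.141, -0.001, 2.355]
force: [-5.3, 4.8, -0.9]
width: 0.0007
gripper_force: 3.6
```

Emit:
servo_tool([
  [1,-0.5,0,0,0,0,0],
  [1,0,0,0,0,0,0],
  [1,0,0,0,0,0,0],
])

```text
t: 16.78
eef_pos: [0.5005, -0.0678, 0.0951]
ee_rot: [-3.141, 0.0, 2.355]
force: [-4.3, 0.2, 0.6]
width: 0.0003
gripper_force: 1.8
```

Emit:
servo_tool([
  [1,1,0,0,0,0,0],
  [1,1,0,0,0,0,0],
  [1,2,0,0,0,0,0],
  [1,4,0,0,0,0,0],
  [1,8,0,0,0,0,0],
  [1,15,0,0,0,0,0],
  [1,10,0,0,0,0,0],
  [1,0,0,0,0,0,0],
  [1,0,0,0,0,0,0],
  [1,0,0,0,0,0,0],
  [1,0,0,0,0,0,0],
])

```text
t: 17.7
eef_pos: [0.472, -0.0385, 0.0952]
ee_rot: [3.141, 0.0, 2.355]
force: [-0.3, -0.4, -0.1]
width: 0.0003
gripper_force: 0.0
```

```bash
python3 - <<'E'
from h import *
np.set_printoptions(precision=4,suppress=True)
s=arm.get_state(); T=s["eef_pos"]; print(s["t"],T,s["force"])
I=[]
for n,b,g in (("scene",(310,360,165,215),(340,400,215,265)),("side",(320,370,170,220),(270,330,230,280))):
    fs=[arm.grab_frame(n) for _ in range(3)]; f=fs[0]; f["color"]=np.mean([q["color"] for q in fs],0).astype(np.uint8)
    G=dict(probe=(.6365,.044),yaw=np.radians(-60.1),z=.152,side=-1,piv=.026)
    I+=[crop(f,*b,6,[(ringpts(0),(0,255,0))]),crop(f,*g,6,[(ringpts(0,**G),(0,255,0))])]
cv2.imwrite("pics/s8.png",np.vstack([np.hstack(I[:2]),np.hstack(I[2:])]))
E
```

```text
17.7 [ 0.472  -0.0385  0.0952] [-0.3008 -0.429  -0.1353]
```

View pics/s8.png

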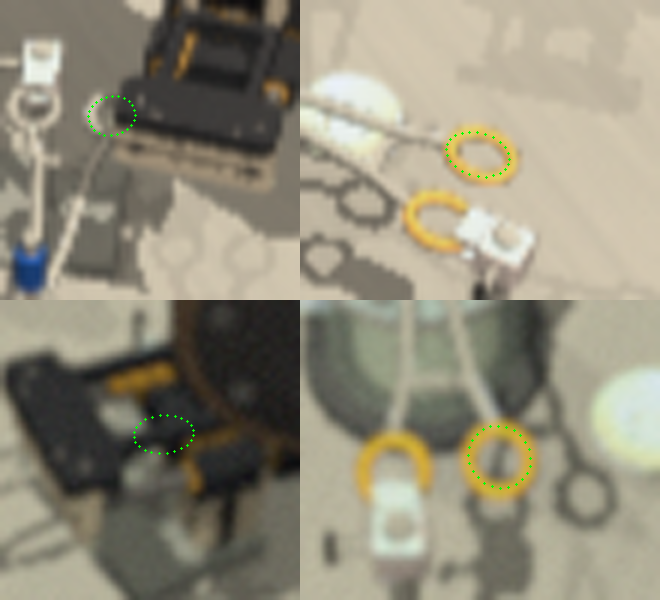

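Emit:
servo_tool([
  [1,0,0,-12,0,0,0],
  [1,0,0,-25,0,0,0],
  [1,0,0,-25,0,0,0],
  [1,0,0,-25,0,0,0],
  [1,0,0,-13,0,0,0],
  [1,7,13,0,0,0,0],
  [1,14,26,0,0,0,0],
  [1,15,27,0,0,0,0],
  [1,15,27,0,0,0,0],
  [1,15,27,0,0,0,0],
  [1,15,27,0,0,0,0],
  [1,15,27,0,0,0,0],
  [1,7,13,0,0,0,0],
  [1,3,6,0,0,0,0],
  [1,0,0,0,0,0,0],
  [1,0,0,0,0,0,0],
  [1,0,0,0,0,0,0],
])

```text
t: 19.42
eef_pos: [0.533, 0.1718, 0.1951]
ee_rot: [-3.141, -0.0, 2.354]
force: [0.0, -0.4, -0.5]
width: 0.0004
gripper_force: 0.0
```

Emit:
servo_tool([
  [1,0,0,8,0,0,0],
  [1,0,0,10,0,0,0],
  [1,0,0,8,0,0,0],
  [1,0,0,4,0,0,0],
  [1,0,0,0,0,0,0],
  [1,0,0,0,0,0,0],
])

```text
t: 19.92
eef_pos: [0.5332, 0.1726, 0.1647]
ee_rot: [-3.141, -0.0, 2.355]
force: [-0.1, 0.1, -0.1]
width: 0.0007
gripper_force: 0.0
```

Emit:
servo_tool([
  [1,0,0,3,0,0,0],
  [1,0,0,3,0,0,0],
  [1,0,0,2,0,0,0],
  [1,0,0,0,0,0,0],
])

```text
t: 20.25
eef_pos: [0.5331, 0.1727, 0.1566]
ee_rot: [-3.141, -0.0, 2.355]
force: [0.6, -0.6, 0.1]
width: 0.0008
gripper_force: 0.0
```

Emit:
servo_tool([
  [1,0,0,2,0,0,0],
  [1,0,0,2,0,0,0],
  [1,0,0,0,0,0,0],
])

```text
t: 20.5
eef_pos: [0.5331, 0.1727, 0.1527]
ee_rot: [-3.141, -0.0, 2.355]
force: [0.1, -0.1, 0.2]
width: 0.0005
gripper_force: 0.0
```

Emit:
servo_tool([
  [1,0,0,3,0,0,0],
  [1,0,0,3,0,0,0],
  [1,0,0,3,0,0,0],
  [1,0,0,0,0,0,0],
])

```text
t: 20.83
eef_pos: [0.5329, 0.1726, 0.1432]
ee_rot: [-3.141, -0.0, 2.355]
force: [-1.1, -0.4, -0.2]
width: 0.0002
gripper_force: 0.0
```

Emit:
servo_tool([
  [1,0,0,2,0,0,0],
  [1,0,0,2,0,0,0],
  [1,0,0,0,0,0,0],
])

```text
t: 21.08
eef_pos: [0.5331, 0.1727, 0.1396]
ee_rot: [-3.141, -0.0, 2.355]
force: [-0.5, -0.3, -1.1]
width: 0.0006
gripper_force: 0.0
```

Emit:
servo_tool([
  [1,0,0,1,0,0,0],
  [1,0,0,1,0,0,0],
  [1,0,0,0,0,0,0],
])

```text
t: 21.33
eef_pos: [0.5332, 0.1728, 0.1379]
ee_rot: [-3.141, -0.0, 2.355]
force: [0.1, -0.4, -0.2]
width: 0.0005
gripper_force: 0.0
```

Emit:
servo_tool([
  [1,0,0,1,0,0,0],
  [1,0,0,1,0,0,0],
  [1,0,0,0,0,0,0],
])

```text
t: 21.58
eef_pos: [0.5332, 0.1728, 0.1359]
ee_rot: [-3.141, -0.0, 2.355]
force: [0.3, 0.2, -0.3]
width: 0.0001
gripper_force: 0.0
```

Emit:
servo_tool([
  [1,0,0,1,0,0,0],
  [1,0,0,1,0,0,0],
  [1,0,0,0,0,0,0],
])

```text
t: 21.83
eef_pos: [0.5332, 0.1727, 0.1338]
ee_rot: [-3.141, -0.0, 2.355]
force: [-0.3, 0.0, -0.2]
width: 0.0004
gripper_force: 0.0
```

Emit:
servo_tool([
  [1,0,0,1,0,0,0],
  [1,0,0,0,0,0,0],
  [1,0,0,0,0,0,0],
])

```text
t: 22.08
eef_pos: [0.5333, 0.1728, 0.133]
ee_rot: [-3.141, -0.0, 2.355]
force: [0.1, 0.0, -0.8]
width: 0.0002
gripper_force: 0.0
```

Emit:
servo_tool([
  [1,0,0,1,0,0,0],
  [1,0,0,0,0,0,0],
  [1,0,0,0,0,0,0],
])

```text
t: 22.33
eef_pos: [0.5332, 0.1728, 0.132]
ee_rot: [-3.141, -0.0, 2.355]
force: [0.1, -0.3, -0.1]
width: 0.0004
gripper_force: 0.0
```

Emit:
servo_tool([
  [1,0,0,1,0,0,0],
  [1,0,0,0,0,0,0],
  [1,0,0,0,0,0,0],
])

```text
t: 22.58
eef_pos: [0.5333, 0.1728, 0.131]
ee_rot: [-3.141, -0.0, 2.355]
force: [0.5, 0.0, -0.1]
width: 0.0003
gripper_force: 0.0
```

Emit:
servo_tool([
  [1,0,0,1,0,0,0],
  [1,0,0,0,0,0,0],
  [1,0,0,0,0,0,0],
])

```text
t: 22.83
eef_pos: [0.5333, 0.1728, 0.13]
ee_rot: [-3.141, -0.0, 2.355]
force: [0.3, -0.4, -0.5]
width: 0.0002
gripper_force: 0.0
```

```bash
python3 - <<'E'
from h import *
np.set_printoptions(precision=4,suppress=True)
T=arm.get_state()["eef_pos"]
G=dict(probe=(.6365,.044),yaw=np.radians(-60.1),z=.152,side=-1,piv=.026)
c=ringpts(0,**G).mean(0)
for n in ("side","scene"):
    fs=[arm.grab_frame(n) for _ in range(3)]; f=fs[0]; im=np.mean([q["color"] for q in fs],0).astype(np.uint8)
    x,y=proj(f,c).round().astype(int); x0,y0=x-24,y-22
    print(n,"ring",proj(f,c)-[x0,y0],"T",proj(f,T)-[x0,y0],"T+20",proj(f,T+[0,0,.02])-[x0,y0])
    hsv=cv2.cvtColor(im,cv2.COLOR_RGB2HSV)[y0:y0+36,x0:x0+46].astype(int)
    for r in hsv: print("".join('G' if 15<=p[0]<=30 and p[1]>140 and p[2]>110 else '#' if p[2]<70 else '+' if p[2]<120 else '-' if p[2]<165 else '.' for p in r))
E
```

```text
side ring [23.7719 21.628 ] T [25.5927 25.981 ] T+20 [25.5023 21.4629]
--.-----+###########+---++##++++++++++++++++++
-.....--+############++++###++++++++++++++++++
-.....--+####################+++++++++++++++++
-..----++###############+++##+++++++++++++++++
----+++##############+++++###+++++++++++++++++
++++##############++++++######++++++++++++++++
##############++++++++#########+++++++++++++++
##############++++#############+++++++++++++++
#####+++++++##++##############++++++++++++++++
###++--++++++++################+++++++++++++++
#+++-----+-+++G+###############+++++++++++++++
++-+----++-++--+###############++++++++++++++#
+------++++++--+#################+++++++++++##
+++-+++++++++--++################++++++++++###
+++++++++++++++G+################+++++++++####
++++++++++++++++############+++##++++++++#####
#+++++++++++++++#######+####+++##++++++++#####
##++++++++++++######+++++###++++#+++++++######
++++-GGG--+++++####++++++###++++#++++++#######
--+GGGGGGG-++++###++---++###+++++++++++######+
.-GGG---GGGG++++#+G-----++##+--+++++++######++
..G-------GG-+-+++GG----++++GG-+++++++####
[... 1726 characters left out ...]
..+###########################+###+.......
+-----+++####################+###+++#++.......
+++------++++++##############++##+++#+-.......
+++++----+-+---+++###########++######+........
+++++----+++------++++###############+........
+++++-----------------++++###########+........
++++++--------------------++++#######+........
++++++--++-------------+------+++++++-........
++++++-.-++--------------------------.........
-++++-...+++--G------..--------+++--..........
.+++--...++--G--...--.....------+---..........
-+++--..-+-.-G-.......-.........----..........
-+--++++++-.-G................................
++..---+--..-GG...............................
++.....-....--G...............................
```

Emit:
servo_tool([
  [1,0,0,1,0,0,0],
  [1,0,0,0,0,0,0],
  [1,0,0,0,0,0,0],
])

```text
t: 23.38
eef_pos: [0.5332, 0.1727, 0.129]
ee_rot: [-3.141, -0.0, 2.355]
force: [-0.2, -0.2, -0.9]
width: 0.0007
gripper_force: 0.0
```

Emit:
servo_tool([
  [1,0,0,1,0,0,0],
  [1,0,0,0,0,0,0],
  [1,0,0,0,0,0,0],
])

```text
t: 23.63
eef_pos: [0.5332, 0.1728, 0.128]
ee_rot: [-3.141, -0.0, 2.355]
force: [0.1, 0.1, -0.8]
width: 0.0002
gripper_force: 0.0
```

Emit:
servo_tool([
  [1,0,0,1,0,0,0],
  [1,0,0,0,0,0,0],
  [1,0,0,0,0,0,0],
])

```text
t: 23.88
eef_pos: [0.5332, 0.1728, 0.127]
ee_rot: [-3.141, -0.0, 2.355]
force: [-0.4, 0.3, -0.5]
width: 0.0006
gripper_force: 0.0
```

Emit:
servo_tool([
  [1,0,0,1,0,0,0],
  [1,0,0,0,0,0,0],
  [1,0,0,0,0,0,0],
])

```text
t: 24.13
eef_pos: [0.5332, 0.1728, 0.126]
ee_rot: [-3.141, -0.0, 2.355]
force: [0.1, 0.1, 0.7]
width: 0.0006
gripper_force: 0.0
```

Emit:
servo_tool([
  [1,0,0,1,0,0,0],
  [1,0,0,0,0,0,0],
  [1,0,0,0,0,0,0],
])

```text
t: 24.38
eef_pos: [0.5333, 0.1728, 0.125]
ee_rot: [-3.141, -0.0, 2.355]
force: [-0.2, -0.2, 0.1]
width: 0.0008
gripper_force: 0.0
```

Emit:
servo_tool([
  [1,0,0,1,0,0,0],
  [1,0,0,0,0,0,0],
  [1,0,0,0,0,0,0],
])

```text
t: 24.63
eef_pos: [0.5333, 0.1728, 0.124]
ee_rot: [-3.141, -0.0, 2.355]
force: [-0.3, 0.4, 0.2]
width: 0.0009
gripper_force: 0.0
```

```bash
python3 - <<'E'
from h import *
T=arm.get_state()["eef_pos"]
G=dict(probe=(.6365,.044),yaw=np.radians(-60.1),z=.152,side=-1,piv=.026)
c=ringpts(0,**G).mean(0)
for n in ("side",):
    fs=[arm.grab_frame(n) for _ in range(4)]; f=fs[0]; im=np.mean([q["color"] for q in fs],0).astype(np.uint8)
    x,y=proj(f,c).round().astype(int); x0,y0=x-24,y-22
    print([ (z,(proj(f,T+[0,0,z/1e3])-[x0,y0]).round(1)) for z in (0,10,20,30)])
    hsv=cv2.cvtColor(im,cv2.COLOR_RGB2HSV)[y0+8:y0+32,x0+10:x0+36].astype(int)
    for r in hsv: print(" ".join('GG' if 15<=p[0]<=30 and p[1]>140 and p[2]>110 else '%02d'%(p[2]//3) for p in r))
E
```

```text
[(0, array([25.6, 27.3])), (10, array([25.6, 25.1])), (20, array([25.5, 22.8])), (30, array([25.5, 20.5]))]
15 13 11 16 25 28 27 25 24 23 23 23 19 17 16 16 16 18 21 22 23 25 25 26 28 28
25 21 15 18 26 27 24 21 19 18 18 16 17 16 16 17 15 17 21 22 23 24 26 26 27 28
36 32 24 25 26 22 17 16 16 15 15 16 15 15 16 17 16 17 19 22 23 25 26 25 27 28
43 41 35 GG 35 25 16 15 16 16 16 17 16 16 16 16 16 15 18 20 22 24 26 26 26 28
43 42 39 45 GG 31 17 16 15 15 17 16 17 17 15 15 14 13 15 19 22 23 25 25 27 29
37 37 37 44 48 34 19 17 17 16 16 15 14 14 13 12 12 11 15 19 22 23 25 25 26 27
34 37 36 39 42 35 23 15 15 14 14 13 12 10 10 09 09 10 13 19 21 24 24 25 26 27
35 37 34 32 37 GG 26 13 13 12 10 10 10 11 10 09 10 11 13 17 20 21 23 24 26 27
33 32 29 26 34 GG 28 13 09 10 10 09 09 10 11 09 09 12 18 21 21 22 23 26 26 27
29 28 25 22 28 33 23 10 10 11 10 13 15 18 17 12 08 13 22 25 23 22 23 25 27 27
36 31 28 23 21 20 15 11 12 14 19 23 26 29 27 16 08 15 27 29 24 21 22 25 26 28
GG 39 30 24 18 13 12 14 20 24 32 33 34 35 31 20 08 15 27 31 27 21 21 24 26 27
GG GG 34 26 24 19 16 22 31 36 41 43 40 38 34 21 10 15 27
[... 179 characters left out ...]
4 GG 58 57 60 55 45 46 GG GG 60 49 44 41 35 28 31 44 GG GG GG 32 23 24 25 25
62 GG GG 60 61 60 50 49 GG GG GG 51 42 37 34 34 40 GG GG GG GG 33 24 23 24 24
68 GG GG 63 60 61 55 49 57 GG GG GG 50 42 41 45 54 GG GG GG 47 33 26 24 24 24
71 GG 68 63 61 60 58 52 51 GG GG GG GG GG GG GG GG GG GG GG 41 32 28 25 24 24
72 66 62 63 62 61 61 55 47 52 GG GG GG GG GG GG GG GG GG 44 35 32 30 25 23 24
73 63 62 63 63 62 61 57 43 41 49 GG GG GG GG GG GG GG 44 37 34 35 35 27 23 23
73 65 64 65 64 63 63 56 44 35 37 44 50 55 GG 54 47 40 36 36 39 44 44 33 24 21
72 68 65 66 66 65 65 59 48 36 34 35 37 39 40 40 37 34 36 43 49 53 53 41 26 22
73 69 66 66 67 67 66 64 55 43 36 35 34 34 34 34 34 35 41 51 58 60 58 49 33 22
```

Emit:
servo_tool([
  [1,0,0,1,0,0,0],
  [1,0,0,0,0,0,0],
])

```text
t: 25.0
eef_pos: [0.5332, 0.1728, 0.1229]
ee_rot: [-3.141, -0.0, 2.355]
force: [-0.6, 0.3, -0.7]
width: 0.0004
gripper_force: 0.0
```

Emit:
servo_tool([
  [1,0,0,1,0,0,0],
  [1,0,0,0,0,0,0],
])

```text
t: 25.17
eef_pos: [0.5332, 0.1728, 0.1219]
ee_rot: [-3.141, -0.0, 2.355]
force: [-0.3, 0.1, -0.3]
width: 0.0003
gripper_force: 0.0
```

Emit:
servo_tool([
  [1,0,0,1,0,0,0],
  [1,0,0,0,0,0,0],
])

```text
t: 25.33
eef_pos: [0.5333, 0.1728, 0.1211]
ee_rot: [-3.142, 0.0, 2.355]
force: [-0.8, -0.0, 1.8]
width: 0.0006
gripper_force: 1.0
```

Emit:
servo_tool([
  [1,0,0,1,0,0,0],
  [1,0,0,0,0,0,0],
  [1,0,0,0,0,0,0],
])

```text
t: 25.58
eef_pos: [0.5331, 0.1726, 0.1201]
ee_rot: [-3.141, -0.0, 2.355]
force: [-1.2, 0.0, 3.3]
width: 0.0007
gripper_force: 1.5
```

Emit:
servo_tool([
  [1,0,0,1,0,0,0],
  [1,0,0,0,0,0,0],
])

```text
t: 25.75
eef_pos: [0.5332, 0.1727, 0.119]
ee_rot: [-3.141, 0.0, 2.355]
force: [-2.1, -1.8, 4.2]
width: 0.0004
gripper_force: 2.0
```

Emit:
servo_tool([
  [1,0,0,1,0,0,0],
  [1,0,0,0,0,0,0],
])

```text
t: 25.92
eef_pos: [0.5333, 0.1728, 0.1181]
ee_rot: [3.142, 0.0, 2.355]
force: [-2.8, -1.3, 5.1]
width: 0.0004
gripper_force: 2.5
```

Emit:
servo_tool([
  [1,0,0,0.5,0,0,0],
  [1,0,0,0,0,0,0],
  [1,0,0,0,0,0,0],
])

```text
t: 26.17
eef_pos: [0.5334, 0.1729, 0.1178]
ee_rot: [3.141, 0.0, 2.355]
force: [-3.1, -1.1, 4.3]
width: 0.0006
gripper_force: 2.7
```

Emit:
servo_tool([
  [1,0,0,0.7,0,0,0],
  [1,0,0,0,0,0,0],
])

```text
t: 26.33
eef_pos: [0.5335, 0.1729, 0.1171]
ee_rot: [3.141, 0.0, 2.355]
force: [-1.9, -1.0, 5.0]
width: 0.0003
gripper_force: 3.1
```

Emit:
servo_tool([
  [1,0,0,0.7,0,0,0],
  [1,0,0,0,0,0,0],
  [1,0,0,0,0,0,0],
])

```text
t: 26.58
eef_pos: [0.5336, 0.173, 0.1166]
ee_rot: [3.141, 0.0, 2.355]
force: [-2.4, -0.9, 6.8]
width: 0.0005
gripper_force: 3.3
```

Emit:
servo_tool([
  [1,0,0,0.7,0,0,0],
  [1,0,0,0,0,0,0],
])

```text
t: 26.75
eef_pos: [0.5336, 0.173, 0.116]
ee_rot: [3.141, 0.0, 2.355]
force: [-3.3, -0.8, 6.4]
width: 0.0007
gripper_force: 3.7
```

Emit:
servo_tool([
  [1,0,0,0.7,0,0,0],
  [1,0,0,0,0,0,0],
  [1,0,0,0,0,0,0],
])

```text
t: 27.0
eef_pos: [0.5338, 0.1731, 0.1154]
ee_rot: [3.141, 0.0, 2.355]
force: [-3.2, -0.5, 8.0]
width: 0.0004
gripper_force: 3.9
```

```bash
python3 - <<'E'
from h import *
T=arm.get_state()["eef_pos"]; print(T,arm.get_state()["force"])
G=dict(probe=(.6365,.044),yaw=np.radians(-60.1),z=.152,side=-1,piv=.026)
f=arm.grab_frame("side"); im=np.mean([arm.grab_frame("side")["color"] for q in range(4)],0).astype(np.uint8)
c=ringpts(0,**G).mean(0); x,y=proj(f,c).round().astype(int); x0,y0=x-24,y-22
for p in (0,.055,.2): print(p,proj(f,ringpts(p,**G).mean(0))-[x0,y0])
hsv=cv2.cvtColor(im,cv2.COLOR_RGB2HSV)[y0+8:y0+36,x0+10:x0+46].astype(int)
for r in hsv: print(" ".join('GG' if 15<=p[0]<=30 and p[1]>140 and p[2]>110 else '%02d'%(p[2]//3) for p in r))
E
```

```text
[0.53377785 0.17306592 0.11543133] [-3.1717427  -0.50929402  7.95812119]
0 [23.77188852 21.62800835]
0.055 [26.84905582 20.84579839]
0.2 [34.61730978 18.13526889]
16 14 14 15 13 12 12 13 17 21 24 30 29 26 25 21 21 22 22 24 25 27 27 28 28 28 29 30 30 31 31 31 32 31 32 34
14 13 11 12 13 17 18 22 26 29 29 30 29 23 20 18 17 21 22 24 25 26 27 27 28 28 30 29 30 31 32 31 32 33 34 34
14 12 11 16 20 23 25 24 27 27 25 24 20 18 16 16 17 19 22 23 25 26 27 28 29 29 29 30 30 31 31 31 32 33 33 34
23 18 14 18 23 24 23 23 22 20 19 16 16 16 17 16 17 20 22 23 25 26 26 27 28 28 29 29 30 31 31 32 33 32 34 34
33 27 20 23 23 20 19 17 17 17 16 15 15 16 16 15 17 19 21 23 23 25 26 26 26 29 29 29 29 31 31 32 32 33 33 34
38 34 31 33 27 19 15 17 17 16 15 15 17 16 16 15 16 17 20 22 24 25 25 26 28 27 28 29 30 31 31 32 32 33 33 34
39 37 35 40 GG 24 15 15 16 16 16 16 16 15 15 14 14 15 19 22 24 25 26 26 27 28 29 29 30 31 32 32 33 33 33 31
36 36 38 44 47 35 19 16 17 16 17 16 15 14 14 12 11 12 17 22 23 24 24 27 27 28 28 29 31 31 31 32 33 32 31 28
35 35 38 45 49 40 24 16 15 15 15 13 12 12 10 11 11 11 16 20 22 23 24 26 2
[... 1386 characters left out ...]
4 37 36 34 28 23 24 25 23 24 20 17 14 14 15 20 22 22
74 69 66 66 66 65 63 54 41 35 37 43 47 51 54 52 45 40 36 38 40 39 34 26 25 23 24 23 21 16 13 11 14 16 16 17
74 70 66 66 66 66 66 59 45 37 36 35 36 38 40 38 36 35 40 49 52 52 45 32 23 23 23 22 20 15 14 12 12 13 14 14
71 70 66 65 67 67 67 62 51 40 38 37 36 35 36 37 37 37 45 57 62 62 54 37 25 22 23 22 19 15 13 13 13 13 12 12
67 68 63 64 67 67 66 64 56 47 41 38 38 38 38 38 39 41 51 61 65 65 60 44 27 22 22 23 18 16 12 12 13 11 12 12
67 68 64 65 67 66 67 65 63 55 44 39 39 39 40 40 40 43 55 64 67 66 62 50 32 22 21 22 20 16 13 12 12 12 13 13
74 70 62 64 66 66 67 66 65 60 47 39 38 40 40 40 41 43 52 62 66 65 64 55 37 22 22 22 21 17 14 12 13 12 12 12
```

Emit:
servo_tool([
  [1,0,0,0.6,0,0,0],
  [1,0,0,0,0,0,0],
])

```text
t: 27.42
eef_pos: [0.5338, 0.1731, 0.1149]
ee_rot: [3.14, 0.0, 2.355]
force: [-2.2, 0.1, 8.3]
width: 0.0002
gripper_force: 4.2
```

Emit:
servo_tool([
  [1,0,-1,0,0,0,0],
  [1,0,0,0,0,0,0],
])

```text
t: 27.58
eef_pos: [0.5333, 0.1726, 0.1151]
ee_rot: [3.14, 0.001, 2.355]
force: [-2.1, -0.2, 8.2]
width: 0.0006
gripper_force: 4.2
```

Emit:
servo_tool([
  [1,0,-1,0,0,0,0],
  [1,0,0,0,0,0,0],
])

```text
t: 27.75
eef_pos: [0.5326, 0.172, 0.1151]
ee_rot: [3.14, 0.0, 2.355]
force: [-2.6, 0.3, 8.0]
width: 0.0005
gripper_force: 4.2
```

Emit:
servo_tool([
  [1,0.1,-1.5,0,0,0,0],
  [1,0.1,-1.5,0,0,0,0],
  [1,0.1,-1.5,0,0,0,0],
  [1,0.1,-1.5,0,0,0,0],
  [1,0,0,0,0,0,0],
])

```text
t: 28.17
eef_pos: [0.5286, 0.1683, 0.1153]
ee_rot: [3.138, 0.001, 2.356]
force: [-1.9, 1.7, 7.4]
width: 0.0006
gripper_force: 4.1
```

```bash
cat > g.py <<'E'
from h import *
s=arm.get_state(); print(s["t"],s["eef_pos"],s["force"])
G=dict(probe=(.6365,.044),yaw=np.radians(-60.1),z=.152,side=-1,piv=.026)
f=arm.grab_frame("side"); im=np.mean([arm.grab_frame("side")["color"] for q in range(3)],0).astype(np.uint8)
c=ringpts(0,**G).mean(0); x,y=proj(f,c).round().astype(int); x0,y0=x-24,y-22
for p in (0,.055,.1,.2,.25): print(p,(proj(f,ringpts(p,**G).mean(0))-[x0,y0]).round(1))
hsv=cv2.cvtColor(im,cv2.COLOR_RGB2HSV)[y0+8:y0+32,x0+10:x0+50].astype(int)
for r in hsv: print("".join('G' if 15<=p[0]<=30 and p[1]>140 and p[2]>110 else '#' if p[2]<40 else '+' if p[2]<80 else '-' if p[2]<130 else '.' for p in r))
E
python3 g.py
```

```text
28.1667 [0.52857512 0.16832032 0.11533663] [-1.86785289  1.67610197  7.39767465]
0 [23.8 21.6]
0.055 [26.8 20.8]
0.1 [29.3 20.1]
0.2 [34.6 18.1]
0.25 [37.2 17. ]
+++#+###+++++++-++++++++++++------------
#+#+##+++--+++++++++++++++++------------
+++++#++--++++++++++++++++++------------
-----++-++++++++++++++++++++++----------
--.-----++++++++++++++++++++++----------
------GG++++++++++++#+++++++++----------
------.G-+++++++++###++-+++++++---------
--------G++++++######++--++++-+---------
--------G-+++########+---++++++---------
--------G-+#########++---++++++--------+
-----++--+#####++###+----++++++-------++
----++++-+###+++++##+-----+++++------+++
GG--+++++++++-----+#+-----++++++----++++
GG-------+----.---+#+-----+++++----+++++
.G......---G....--+#--.----++++---++++++
.G......--.G....--++GGG.---++++--+++++++
.G......--.GG...----GGG.---+++++++++++++
.G.......-.GGG..---GGG....-++++-++++++++
.........--GGGGG..GGGG....--++++++++++++
.........--.GGGGGGGGGG...---+++++++++#++
.........---.GGGGGGGG.------++++++++++++
.........-----.GGG..---------++++++++#++
.........------------.....---+++++++####
.........----------.......---++++++++#+#
```

Emit:
servo_tool([
  [1,0.1,-2,0,0,0,0],
  [1,0.1,-2,0,0,0,0],
  [1,0,-2,0,0,0,0],
  [1,0,-2,0,0,0,0],
  [1,0,-2,0,0,0,0],
  [1,0,-2,0,0,0,0],
  [1,0,0,0,0,0,0],
])

```text
t: 28.95
eef_pos: [0.5203, 0.1598, 0.1155]
ee_rot: [3.138, 0.001, 2.356]
force: [0.0, 0.5, 7.6]
width: 0.0001
gripper_force: 4.1
```

```bash
python3 g.py
```

```text
28.95 [0.52029306 0.15982745 0.11548773] [0.01558207 0.45528766 7.62082965]
0 [23.8 21.6]
0.055 [26.8 20.8]
0.1 [29.3 20.1]
0.2 [34.6 18.1]
0.25 [37.2 17. ]
+++###++++#++++++++++++++++----++++++++-
+##++++--++++++++++++++++++----++++++-+-
+++-------++++++++++++++++++--+++++++++-
+------------+++++++++++++++--+#++++++++
---.--------G-++++++++++##++--+#++++++++
-------------G++++++++####++--++++++++++
-------------G-++++#######+-----.-++++++
-------------G-+##########+----...-+++++
----------++-G-##########++---....-+++++
+-------+++++++###++++###+----....-++++-
+------++++++++#+++---+##+----.....-++++
---++++++++++-+++-----+##+----.....-++++
GG----------------..---+#+-----....-++++
GG----.....----.G...---++-G.----...--+++
.G..........---.G...---+-GGG.----...-+++
.G..........---.GG...---.GGG.-----.--+++
.G..........----GGGGG...GGG..--------+++
.G..........----.GGGGGGGGGG..--------+++
.G..........-----.GGGGGGGG.-----------++
..............-----.GGGGG.------------++
.........-....-------------...----...--+
.........-.....----------......--.....-+
.........--....--------........---...--+
.........--....-------..........--------
```

Emit:
servo_tool([
  [1,0,-2,0,0,0,0],
  [1,-0.1,-2,0,0,0,0],
  [1,-0.2,-2,0,0,0,0],
  [1,-0.2,-2,0,0,0,0],
  [1,-0.3,-2,0,0,0,0],
  [1,-0.3,-2,0,0,0,0],
  [1,-0.3,-2,0,0,0,0],
  [1,-0.3,-1,0,0,0,0],
  [1,0,0,0,0,0,0],
  [1,0,0,0,0,0,0],
])

```text
t: 29.98
eef_pos: [0.511, 0.1481, 0.1154]
ee_rot: [3.138, 0.001, 2.356]
force: [0.7, -1.0, 7.5]
width: 0.0008
gripper_force: 4.1
```

```bash
python3 g.py
```

```text
29.9833 [0.51104026 0.14813742 0.11544626] [ 0.69062767 -0.9849819   7.48170681]
0 [23.8 21.6]
0.055 [26.8 20.8]
0.1 [29.3 20.1]
0.2 [34.6 18.1]
0.25 [37.2 17. ]
+++++++-------.----+++++++++++++++--+###
++++++--.---------G-++++++++++++++--+##+
+++++--..-----------+++++++++###+--++++-
+++++--------------G-+++++######+-----..
+++++--------------G-+#########++---....
+++#+-----------++-G-##########+---.....
####+++-------++++--+####++###+----.....
###++++------+++++--+#++++++##+----.....
+++++++-----+++++---+++-----+#+----.....
-+++++-----+++++--------.---+#+----.....
--++------+-----------....--+#+-........
.---+++++---..--------....--++-.GG......
.G--------....-------.....-----GGG......
.G.---...........-----..GG....GGGG......
.GG..............-----.GGGGGGGGGG.......
.GG..........-....-----.GGGGGGGGG.......
.GG..........--...------.GGGGGG..----...
.GG.........---....-------.......-------
.G..........------.-----------.....-----
................-------------.......----
.........-.......--.-------..........---
.........--......--..-----..............
.........--......--..----...............
.........--......--...---...............
```

Emit:
servo_tool([
  [1,0,0,-1.5,0,0,0],
  [1,0,0,-1.5,0,0,0],
  [1,0,0,-1.5,0,0,0],
  [1,0,0,-1.5,0,0,0],
  [1,0,0,-2,0,0,0],
  [1,0,0,-3,0,0,0],
  [1,0,0,-5,0,0,0],
  [1,0,0,-10,0,0,0],
  [1,0,0,-15,0,0,0],
  [1,0,0,-20,0,0,0],
  [1,0,0,-20,0,0,0],
  [1,0,0,-10,0,0,0],
  [1,0,0,0,0,0,0],
  [1,0,0,0,0,0,0],
  [1,0,0,0,0,0,0],
])

```text
t: 31.43
eef_pos: [0.5087, 0.1471, 0.2043]
ee_rot: [-3.14, -0.001, 2.355]
force: [-0.6, 0.1, -0.6]
width: 0.0008
gripper_force: 0.0
```

```bash
python3 g.py; python3 - <<'E'
from h import *
for n in ("scene","side"):
    f=arm.grab_frame(n)
    for q in ("probe_head",):
        for d in arm.recognise(q,f)[:1]: print(q,d["conf"],world(f,d["at"]))
    hsv=cv2.cvtColor(f["color"],cv2.COLOR_RGB2HSV)
    x,y=proj(f,[.6365,.044,.207]).astype(int); m=cv2.inRange(hsv,(100,120,40),(125,255,255))[y-15:y+15,x-12:x+12]
    old=cv2.inRange(cv2.cvtColor(cv2.imread(f"pics/{n}0.png"),cv2.COLOR_BGR2HSV),(100,120,40),(125,255,255))[y-15:y+15,x-12:x+12]
    print(n,[np.argwhere(k>0).mean(0) for k in (m,old)])
E
```

```text
31.4333 [0.50865205 0.14709263 0.20426607] [-0.61960938  0.08555232 -0.60665784]
0 [23.8 21.6]
0.055 [26.8 20.8]
0.1 [29.3 20.1]
0.2 [34.6 18.1]
0.25 [37.2 17. ]
...........--.-------....---------......
..........-----------.....------........
.........------------......-----........
.......-------+------......GG...........
...----------++-----.....GGGGGG.........
-------------+++----...GGGGGGGGG........
-------------++++--....GG....GGGG.......
-------------++++-....GGG...-..GG.......
------------+++++-....GG....--.GGG......
------------++++-----.GG........GG......
.--------++------.....GG........GG......
G.----++++--..--.......GG.......GG......
GG--------....-........GGG......GG......
GG.----.................GGG...GGG.......
GGG...........-..........GGGGGGG........
.GG..........--.............GG..........
.GG..........--.........................
.GG.........---.....................-...
.G.........------...................--..
................--......................
.........--......-.....................-
.........--......--.....................
.........--......--.....................
.........--......--.....................
probe_head 0.61 [0.63826704 0.04892787 0.2035565 ]
scene [array([16.5       , 12.68181818]), array([16.61904762, 12.57142857])]
probe_head 0.58 [0.55554569 0.23173824 0.01543115]
side [array([16.04166667, 11.625     ]), array([15.54166667, 11.58333333])]
```

```bash
python3 -c "
from station import arm
print(arm.job_done())"
```

```text
the job is handed in; nothing more can be done
None
```

I've handed the job in after 31 s of robot time. The steel clamp clicked twice and was let go. The gold holder was then released and swung open to about 0.25 rad, with the probe head not visibly moved. I didn't re-check the steel clamp with the camera before handing in, and no verdict came back.

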